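Add a meal on the pet feeder with the setting tool

TASK

Switch on one more meal on the kitchen's pet feeder: take the setting tool from its fork stand and use its steel shaft to flip the one small lever that has a round stud in front of it on the rim nearest the robot, fully over from the robot's side to the food drum's side. Do not touch the levers with the robot itself, leave the other five levers as they are set and the things around undisturbed. Then hang the tool back upright in the fork by its collar and let go.

Things in the scene. Friction and masses are not known exactly. Their poses are not given: they have to be found in the camera images.
- stylus_grip (a point): setting tool: centre of its square wooden head (14 x 14, 48 tall, sides along its x, y). It is upright, z up: steel shaft 8 across, 75 long, last 6 mm tapering to a 4 mm blunt tip; above it a steel collar 34 across, 5 thick; then the head. This point is 104 above the tip, 29 above the collar's underside. About 70 g, loose
- stylus_tip (a point): the lower end (tip) of the setting tool's shaft, on its axis
- fork: fixed aluminium fork stand, no higher than 94; the tool hangs in it by its collar, head's centre at 119. Origin: on the counter, under the centre of the 90 (x) x 70 (y) x 8 base and on the hanging tool's axis. Two prongs along x, tops at 90, each 12 wide, 20 wide slot between them from x = -34 (open; a lip 4 high and 4 thick on each prong's end) to +16 (closed, post)
- feeder: fixed low white pet feeder. Origin: on the counter under the middle of its lever trough. Trough block 108 (x) x 190 (y), rim top at 62; trough inside it 68 (x) x 160 (y), floor at 40. Behind (centre x = 166) the round food drum, 244 across, 78 high. Six levers in a row along y in the trough, 26 apart from y = -65 to 65, in any order; x points from the near rim to the drum
- meal_a: switch unit of the lever to flip: the only one with a round dark steel stud (13 across, 10 high) on the near rim in front of it (at x = -44). Origin: the lever's pivot, 42 above the counter; axes as the feeder's. Lever: a fin 5 thick, 12 wide (y), with a crossbar on top, 8 across, 13 wide, its centre 22 from the pivot; at the start it leans to -x
- lever_a (a joint): the studded lever; joint value in rad: 0 = leaning 0.4 rad to the near side (feeder -x), 0.8 = leaning 0.4 rad to the far side (feeder +x, towards the round food drum); it has a stop at each end, stays where it is left, and moves at about 1 N
- meal_b: another switch unit, same shape and axes, no stud in front; origin at its lever's pivot
- lever_b (a joint): another (starts on the far side, to be left there) lever; joint value in rad: 0 = leaning 0.4 rad to the near side (feeder -x), 0.8 = leaning 0.4 rad to the far side (feeder +x, towards the round food drum); it has a stop at each end, stays where it is left, and moves at about 1 N
- meal_c: another switch unit, same shape and axes, no stud in front; origin at its lever's pivot
- lever_c (a joint): another (starts on the near side, to be left there) lever; joint value in rad: 0 = leaning 0.4 rad to the near side (feeder -x), 0.8 = leaning 0.4 rad to the far side (feeder +x, towards the round food drum); it has a stop at each end, stays where it is left, and moves at about 1 N
- meal_d: another switch unit, same shape and axes, no stud in front; origin at its lever's pivot
- lever_d (a joint): another (starts on the far side, to be left there) lever; joint value in rad: 0 = leaning 0.4 rad to the near side (feeder -x), 0.8 = leaning 0.4 rad to the far side (feeder +x, towards the round food drum); it has a stop at each end, stays where it is left, and moves at about 1 N
- meal_e: another switch unit, same shape and axes, no stud in front; origin at its lever's pivot
- lever_e (a joint): another (starts on the near side, to be left there) lever; joint value in rad: 0 = leaning 0.4 rad to the near side (feeder -x), 0.8 = leaning 0.4 rad to the far side (feeder +x, towards the round food drum); it has a stop at each end, stays where it is left, and moves at about 1 N
- meal_f: another switch unit, same shape and axes, no stud in front; origin at its lever's pivot
- lever_f (a joint): another (starts on the near side, to be left there) lever; joint value in rad: 0 = leaning 0.4 rad to the near side (feeder -x), 0.8 = leaning 0.4 rad to the far side (feeder +x, towards the round food drum); it has a stop at each end, stays where it is left, and moves at about 1 N
- can: low shut tin can, 76 across, 42 high; a bystander
- tumbler: white tumbler standing upside down, 80 across at the counter, 112 high; a bystander
- jar: glass jar with a steel cap, 72 across, 110 high; a bystander
- cup: small open steel cup, 70 across, 55 high; a bystander
- mug: mug, 82 across, 90 high; a bystander
Mind the look-alikes: they are no part of the job. Leave any pink look-alike of the part that bears stylus_grip alone. What is shaped like the fork but turquoise is not meant.

How it is judged:
By the outcome, as a careful person would: the job done as asked, in the order asked, and still so for the second after the job is handed in, with the robot touching nothing.
It also fails if it takes over 45 s, if anything falls off the work surface, if the arm or the gripper's body presses on something with over 40 N, if the wrist force passes 120 N, or if a joint passes its speed limit or range.

ROBOT

A 7-joint arm with a two-finger parallel gripper is mounted at the origin on the work surface. World frame = base frame: x ahead of the robot, y to its left, z up, the work surface at z = 0. Lengths are in m, angles in rad, forces in N, time in s.
With the tool pointing down it reaches from about 0.4 to 0.85 m from the base axis. Payload 4.5 kg.
Tool frame: the origin (TCP) lies midway between the tips of the shut fingers; the grasp point (between the pads) lies 19 mm behind it; z points along the fingers, y is the line along which they close (so a half turn about z gives the same grasp; the last joint's range is limited). The gripper opens to 88 mm and grips with 3 to 60 N. Pads are 18 mm wide; open, the fingers measure 123 mm over their backs; the gripper's body (75 mm by 187 mm) begins 45 mm behind the grasp point.
Start: joints at [-1.203, 0.689, -0.195, 1.565, 0.157, 0.902, -0.215], TCP at [0.205, 0.591, 0.239] pointing down, gripper open.
Joint ranges: [-3.01, 3.01], [-0.46, 2.08], [-1.47, 1.51], [0.13, 2.56], [-1, 4.14], [0.04, 2.09], [-2.66, 2.66]. Speed limits (rad/s): [2.57, 2.57, 3.14, 3.14, 3.14, 3.14, 3.14].

INTERFACE

Orientations are given as a unit quaternion [x, y, z, w].
In Python, from bench import * gives the robot as it stands. The module is installed in compiled form; this text tells all that it offers.
- The arm moves only by the tool send_rows, never from a script. Its argument "rows" is a list of rows, each a list of 7 numbers: the shift along the tool's x, y, z in m, then the turn, a rotation vector about the tool's x, y, z in rad, then the closure in counts, from 0 (fully open) to 255 (shut). In form: [[x, y, z, ax, ay, az, jaw], ...]. A call has exactly 5 rows; each row is the pose to reach, as a shift and turn from the pose commanded when the call began, along the tool's axes at that moment; what a row does not reach only later rows make up. A row lasts 1/12 s, in which the tool goes at most 41.7 mm and 7.16 degrees, less where a joint would pass 70% of its speed; a pose out of reach is approached as far as the arm can. A call with a gripper value outside its range is refused whole. The fingers move at their own pace and stop on an object; the grip force is fixed at half the most. Time passes only in rows, so rows that repeat a pose let the fingers close, or fill a call up. It gives the time, the measured TCP pose, the force, the opening and the grip force at its end, in the units of the state.
- observe(): the state, without advancing time (a new reading comes with each control period).
- capture(name): name is "side" or "top" or "wrist"; returns a dict with "frame" (480x640x3 uint8, blue, green, red), "fx", "fy", "cx", "cy" (pixels), "R" (3x3) and "t" (3): a world point X has camera coordinates R X + t. Camera axes: x right, y down, z forward; pixel columns grow to the right and rows downward; lengths in m; the calibration is good to about 2 mm. The wrist camera is an equidistant fisheye: a pixel r from the principal point sees the ray r / f radians off the axis. A picture is of the moment at which its call begins. There is no depth.
- hand_in(): hands the job in; it is judged then, once.
The state is a dict: "time": time; "q": joint angles; "joint_velocities": joint speeds; "joint_efforts": joint torques, N m; "tcp_pos": TCP position; "tool_rot": TCP orientation; "force": force on the tool from outside, world axes, zero at the start; "torque": the same for the moment, N m; "width": opening from 0.0 (shut) to 1.0 (fully open); "grasp_force": force on a finger pad.
Only numpy, scipy, OpenCV 4.12 (cv2) and the standard library are available. Lean on these libraries where they do the work, as an engineer would, in place of code of your own. Each camera call takes 0.05 s, during which the arm holds its last target. There are 200 camera calls.

## Working session

There is one attempt and no reset: what is moved stays moved. The work goes in short steps, Python scripts to look and compute and a tool call to move; the robot and the scene stay as the last step left them, time stands still between calls to the robot, and variables do not carry over. Pictures are saved under pics/ and viewed, at most 10 in all, crops included, and the job is handed in when it is done.

Besides the shell and the picture viewer there is one more tool, called after "Call:" as name([rows], argument=value, ...), one row to a line, values as JSON. send_rows: Moves the arm, as the interface text tells. Its arguments: {"type":"object","properties":{"rows":{"type":"array"}},"required":["rows"]}

```bash
mkdir -p pics
cat > h.py <<'E'
from bench import *
import numpy as np, cv2
from scipy.spatial.transform import Rotation as Ro
def ray(c,u,v):
    o=-c["R"].T@c["t"]; d=c["R"].T@np.array([(u-c["cx"])/c["fx"],(v-c["cy"])/c["fy"],1]); return o,d
def onz(c,u,v,z):
    o,d=ray(c,u,v); return o+d*(z-o[2])/d[2]
def proj(c,X):
    p=c["R"]@np.array(X)+c["t"]; return [c["cx"]+c["fx"]*p[0]/p[2],c["cy"]+c["fy"]*p[1]/p[2]]
def tri(c1,p1,c2,p2):
    o1,d1=ray(c1,*p1);o2,d2=ray(c2,*p2)
    s=np.linalg.lstsq(np.c_[d1,-d2],o2-o1,rcond=None)[0]
    a=o1+d1*s[0];b=o2+d2*s[1]; return (a+b)/2,np.linalg.norm(a-b)
E
python3 - <<'E'
from h import *
import pickle
cs={n:capture(n) for n in("side","top")}
pickle.dump(cs,open("c0.pkl","wb"))
for n,c in cs.items():
    cv2.imwrite(f"pics/{n}0.png",c["frame"]); print(n,c["fx"],c["cx"],c["cy"],-c["R"].T@c["t"],c["R"].round(2).tolist())
s=observe();print(s["time"],s["tcp_pos"],s["tool_rot"],s["width"])
E
```

```text
side 510.39361489149604 312.1390118695824 239.7860086617365 [ 0.23054008 -0.8766235   0.69069322] [[0.95, -0.31, -0.01], [-0.17, -0.49, -0.86], [0.27, 0.81, -0.52]]
top 510.56848517259573 326.15327695351965 238.840853980742 [0.31700881 0.01136157 1.33317687] [[0.0, -1.0, -0.01], [-0.99, -0.0, -0.15], [0.15, 0.01, -0.99]]
0.1 [0.20460211 0.58995627 0.23800665] [ 1.66078454e-01  9.86112209e-01 -8.05968797e-04 -9.48598081e-05] 1.001195992748591
```

View pics/top0.png

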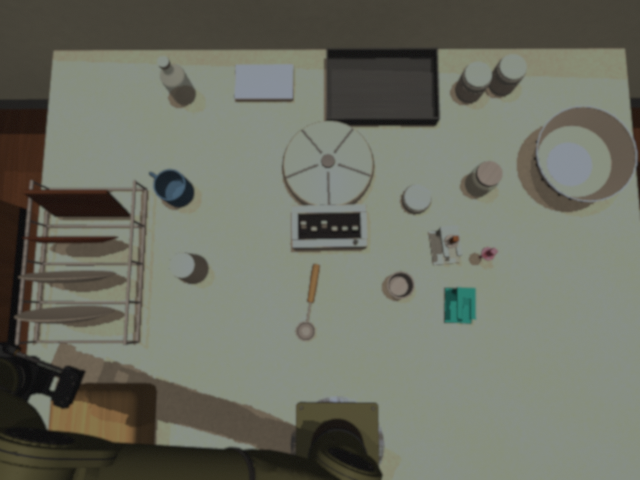

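View pics/side0.png

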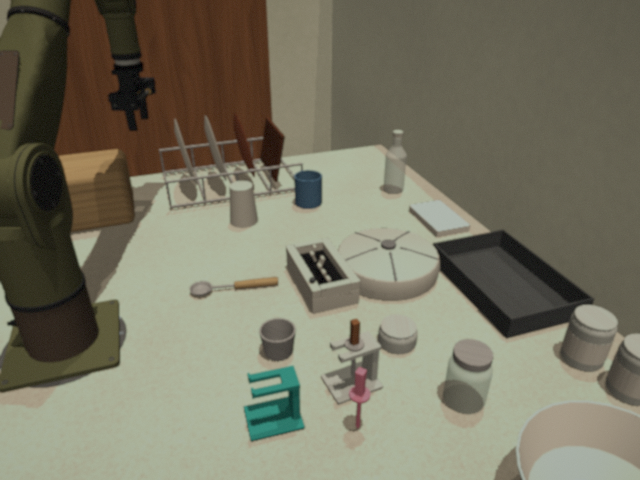

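The top view shows the feeder trough at (329,227) with a stud near (355,242). The grey fork is at (445,247) with the tool head at (453,240), and the pink tool is at (488,254). The side view shows the tool head at (355,332) and the trough at (322,272). Next I'll enlarge these areas.

Run:
```python
from h import *
import pickle
cs=pickle.load(open("c0.pkl","rb"))
f=lambda im,k:cv2.convertScaleAbs(cv2.resize(im,None,fx=k,fy=k,interpolation=cv2.INTER_CUBIC),alpha=1.3)
t=cs["top"]["frame"]; s=cs["side"]["frame"]
a=f(t[200:256,284:376],8); b=f(t[220:272,420:500],8)
w=max(a.shape[1],b.shape[1]);P=lambda x,w:cv2.copyMakeBorder(x,0,0,0,w-x.shape[1],0)
cv2.imwrite("pics/t1.png",np.vstack([P(a,w),P(b,w)])[:,:800][:870] if 0 else cv2.resize(np.vstack([P(a,w),P(b,w)]),None,fx=.69,fy=.69))
a=f(s[230:320,280:365],6); b=f(s[310:440,315:390],4.15)
h=540;print(a.shape,b.shape);cv2.imwrite("pics/s1.png",np.hstack([a[:539],b[:539]]) if b.shape[0]>=539 else 0)
```

```text
(540, 510, 3) (540, 311, 3)
```

View pics/t1.png

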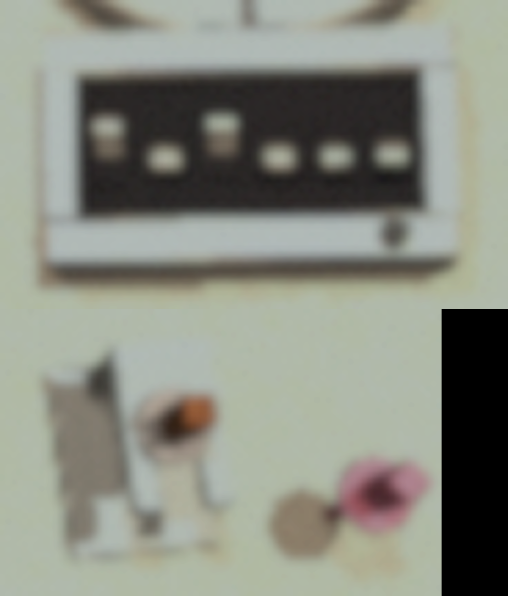

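View pics/s1.png

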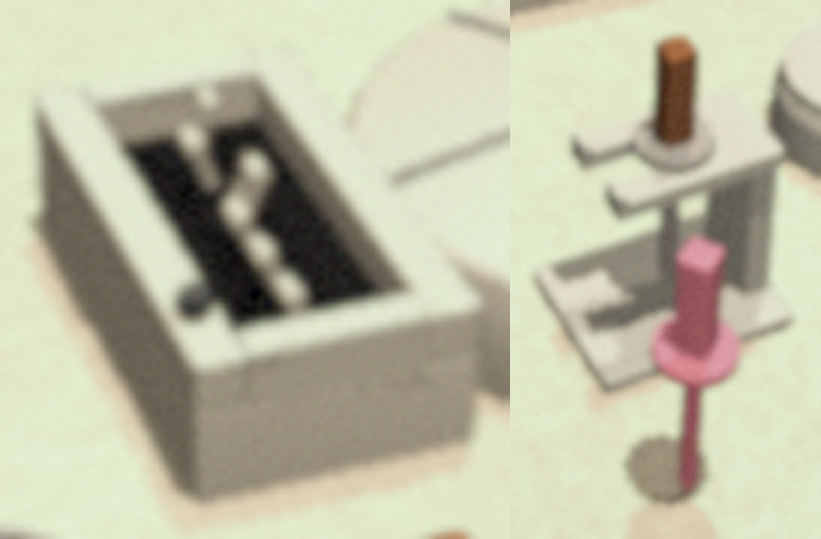

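Top crop: stud at about (394,233), i.e. in front of the rightmost lever, whose crossbar is at (392,155). Tool head top is at (198,412). Side crop: head top is at (677,47), stud at (196,300), and the fork base corners are at (537,272), (608,388) and (790,318). Now I'll turn these into positions.

Run:
```python
from h import *
import pickle
cs=pickle.load(open("c0.pkl","rb"));T,S=cs["top"],cs["side"]
ta=lambda x,y:((x+.5)/5.52-.5+284,(y+.5)/5.52-.5+200)
tb=lambda x,y:((x+.5)/5.52-.5+420,(y-309+.5)/5.52-.5+220)
sa=lambda x,y:((x+.5)/6-.5+280,(y+.5)/6-.5+230)
sb=lambda x,y:((x-510+.5)/4.15-.5+315,(y+.5)/4.15-.5+310)
r=lambda n,x:print(n,np.round(x,4))
def pr(n,p,q): a,e=tri(T,p,S,q); r(n,[*a,e])
pr("headtop",tb(198,411),sb(677,46)); r(" top z.143",onz(T,*tb(198,411),.143)); r(" side",onz(S,*sb(677,46),.143))
r("collar top",onz(T,*tb(173,426),.095)); r(" side",onz(S,*sb(675,141),.095))
pr("stud top",ta(394,231),sa(195,296)); r(" t",onz(T,*ta(394,231),.072)); r(" s",onz(S,*sa(195,296),.072))
for n,p in dict(nl=(82,215),nr=(425,207)).items(): r("trough "+n,onz(T,*ta(*p),.062))
for n,p in dict(l=(40,93),n=(200,370),r=(475,312)).items(): r("rim side "+n,onz(S,*sa(*p),.062))
for p in [(108,127),(165,158),(222,122),(279,158),(336,157),(392,155)]: r("bar",onz(T,*ta(*p),.0655))
for n,p in dict(bl=(537,272),bn=(608,388),br=(790,318)).items(): r("base "+n,onz(S,*sb(*p),.008))
for n,p in dict(tl=(113,348),e=(143,510)).items(): r("prong "+n,onz(T,*tb(*p),.09))
h=T["frame"].astype(int)
for n,c,b in(("top",T,(225,260,445,470)),("side",S,(315,350,345,370))):
    hs=cv2.cvtColor(c["frame"],cv2.COLOR_BGR2HSV)[b[0]:b[1],b[2]:b[3]]
    m=(hs[...,0]<15)&(hs[...,1]>120); y,x=np.nonzero(m); print(n,x.min()+b[2],x.max()+b[2],y.min()+b[0],y.max()+b[0],m.sum())
s=observe(); print(Ro.from_quat(s["tool_rot"]).as_matrix().round(3))
```

```text
headtop [ 0.4977 -0.2791  0.1412  0.0009]
 top z.143 [ 0.497  -0.2785  0.143 ]
 side [ 0.4973 -0.281   0.143 ]
collar top [ 0.4975 -0.279   0.095 ]
 side [ 0.4973 -0.2834  0.095 ]
stud top [ 0.5001 -0.0459  0.0678  0.001 ]
 t [ 0.499  -0.0456  0.072 ]
 s [ 0.4988 -0.0515  0.072 ]
trough nl [0.5076 0.0962 0.062 ]
trough nr [ 0.5115 -0.0602  0.062 ]
rim side l [0.4887 0.1109 0.062 ]
rim side n [ 0.4911 -0.0798  0.062 ]
rim side r [ 0.5926 -0.0792  0.062 ]
bar [0.5478 0.0845 0.0655]
bar [0.5335 0.0584 0.0655]
bar [0.5502 0.0324 0.0655]
bar [0.5335 0.0063 0.0655]
bar [ 0.534  -0.0197  0.0655]
bar [ 0.5349 -0.0452  0.0655]
base bl [ 0.4483 -0.2536  0.008 ]
base bn [ 0.4548 -0.3229  0.008 ]
base br [ 0.5408 -0.3126  0.008 ]
prong tl [ 0.5334 -0.2546  0.09  ]
prong e [ 0.4607 -0.2657  0.09  ]
top 451 457 237 241 27
side 351 358 320 343 161
[[-0.945  0.328 -0.   ]
 [ 0.328  0.945 -0.002]
 [-0.    -0.002 -1.   ]]
```

Call:
send_rows([
  [-0.018, -0.015, -0.02, 0, 0, 0.11, 60],
  [-0.036, -0.03, -0.04, 0, 0, 0.22, 110],
  [-0.054, -0.045, -0.06, 0, 0, 0.33, 139],
  [-0.072, -0.06, -0.08, 0, 0, 0.44, 139],
  [-0.09, -0.075, -0.1, 0, 0, 0.55, 139],
])

```text
time: 0.52
tcp_pos: [0.2655, 0.4888, 0.3392]
tool_rot: [0.43, 0.903, -0.001, -0.0]
force: [-0.1, -0.4, -0.3]
width: 0.646
grasp_force: 0.0
```

```bash
cat > go.py <<'E'
from h import *
import sys
# usage: go.py x y z closing_axis_deg  -> shift in tool axes, turn
s=observe();R=Ro.from_quat(s["tool_rot"])
x,y,z,a=map(float,sys.argv[1:5]);a=np.radians(a)
Y=np.array([np.cos(a),np.sin(a),0]);Z=np.array([0,0,-1.]);G=Ro.from_matrix(np.c_[np.cross(Y,Z),Y,Z])
d=np.array([x,y,z])-s["tcp_pos"];sh=R.inv().apply(d);tu=(R.inv()*G).as_rotvec()
n=max(np.linalg.norm(sh)/.0417,np.degrees(np.linalg.norm(tu))/7.16)
print("t",s["time"].round(2) if hasattr(s["time"],"round") else s["time"],"tcp",np.round(s["tcp_pos"],4),"q",np.round(s["q"],2),"F",np.round(s["force"],2),"w",round(s["width"],3),"g",s["grasp_force"])
print("tot",sh.round(4),tu.round(4),"rows",round(n,1))
E
python3 go.py 0.47 -0.05 0.30 7
```

```text
t 0.5167 tcp [0.2655 0.4888 0.3392] q [-1.12  0.48 -0.05  1.64  0.03  1.02 -0.5 ] F [-0.09 -0.41 -0.3 ] w 0.646 g 0.0
tot [-0.5472 -0.1806  0.0395] [-0.001   0.0006  0.5594] rows 13.9
```

Call:
send_rows([
  [-0.038, -0.0126, 0.0026, 0, 0, 0.112, 139],
  [-0.076, -0.0252, 0.0052, 0, 0, 0.224, 139],
  [-0.114, -0.0378, 0.0078, 0, 0, 0.336, 139],
  [-0.152, -0.0504, 0.0104, 0, 0, 0.448, 139],
  [-0.19, -0.063, 0.013, 0, 0, 0.56, 139],
])

```text
time: 0.93
tcp_pos: [0.3371, 0.3013, 0.3256]
tool_rot: [0.663, 0.749, -0.0, -0.0]
force: [1.0, 0.9, 0.5]
width: 0.457
grasp_force: 0.0
```

```bash
python3 go.py 0.4975 -0.28 0.25 7
```

```text
t 0.9333 tcp [0.3371 0.3013 0.3256] q [-0.91  0.34  0.11  1.95 -0.05  0.85 -0.65] F [0.99 0.86 0.45] w 0.457 g 0.0
tot [-0.5965  0.0886  0.0756] [-0.0002  0.0001 -0.0004] rows 14.6
```

Call:
send_rows([
  [-0.039, 0.011, 0.004, 0, 0, 0, 139],
  [-0.078, 0.022, 0.008, 0, 0, 0, 139],
  [-0.117, 0.033, 0.012, 0, 0, 0, 139],
  [-0.156, 0.044, 0.016, 0, 0, 0, 139],
  [-0.195, 0.055, 0.02, 0, 0, 0, 139],
])

```text
time: 1.35
tcp_pos: [0.4163, 0.115, 0.3055]
tool_rot: [0.661, 0.751, -0.0, -0.0]
force: [-0.2, 0.9, 0.4]
width: 0.452
grasp_force: 0.0
```

Call:
send_rows([
  [-0.04, 0.007, 0.005, 0, 0, 0, 139],
  [-0.08, 0.014, 0.01, 0, 0, 0, 139],
  [-0.12, 0.021, 0.015, 0, 0, 0, 139],
  [-0.16, 0.028, 0.02, 0, 0, 0, 139],
  [-0.2, 0.034, 0.025, 0, 0, 0, 139],
])

```text
time: 1.77
tcp_pos: [0.4755, -0.0791, 0.2803]
tool_rot: [0.661, 0.751, 0.0, -0.0]
force: [0.8, 0.1, -0.7]
width: 0.456
grasp_force: 0.0
```

Call:
send_rows([
  [-0.04, 0, 0.006, 0, 0, 0, 139],
  [-0.08, 0, 0.012, 0, 0, 0, 139],
  [-0.12, 0, 0.018, 0, 0, 0, 139],
  [-0.16, 0, 0.024, 0, 0, 0, 139],
  [-0.2, 0, 0.03, 0, 0, 0, 139],
])

```text
time: 2.18
tcp_pos: [0.5003, -0.2774, 0.25]
tool_rot: [0.661, 0.751, 0.0, -0.001]
force: [1.5, 0.6, -0.4]
width: 0.458
grasp_force: 0.0
```

```bash
python3 go.py 0.4975 -0.28 0.18 7
python3 - <<'E'
from h import *
c=capture("wrist");cv2.imwrite("pics/w1.png",c["frame"]);o=-c["R"].T@c["t"];print(o,c["R"].round(3).tolist(),c["fx"],c["cx"],c["cy"])
for X in([.4975,-.28,.143],):
    p=c["R"]@np.array(X)+c["t"];th=np.arctan2(np.hypot(p[0],p[1]),p[2]);k=c["fx"]*th/np.hypot(p[0],p[1]);print(c["cx"]+k*p[0],c["cy"]+k*p[1])
E
```

```text
t 2.1833 tcp [ 0.5003 -0.2774  0.25  ] q [ 0.35  0.61  0.13  1.73 -0.1   0.82  0.65] F [ 1.48  0.6  -0.44] w 0.458 g 0.0
tot [-0.0023 -0.0031  0.07  ] [-0.0006 -0.0008  0.0049] rows 1.7
[ 0.49078999 -0.20121846  0.39662762] [[0.992, 0.127, -0.001], [0.121, -0.948, 0.294], [0.036, -0.292, -0.956]] 371.64829954431775 321.6467642511783 243.8790915926924
317.3231054565431 245.22536449805028
```

View pics/w1.png

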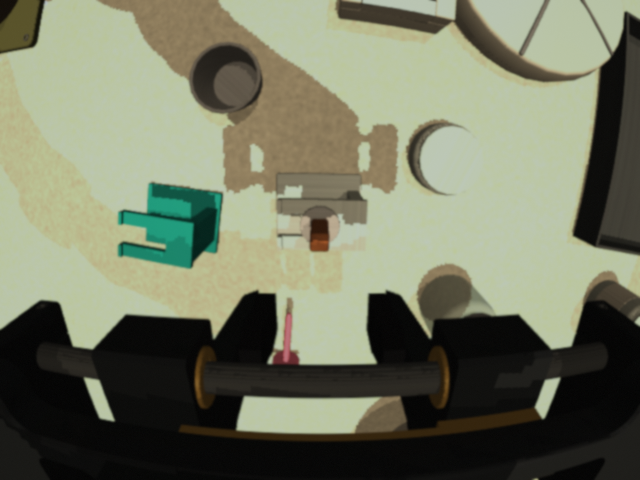

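The wrist view shows the wooden head with its top face at about (319,246), against a prediction of (317,245). It is aligned with the image axes. The pink one, at (287,350), stays clear of the gripper. I'll refine the head position with a mask.

Run:
```python
from h import *
c=capture("wrist");f=c["frame"];hs=cv2.cvtColor(f,cv2.COLOR_BGR2HSV)[210:265,300:345]
m=((hs[...,0]<15)&(hs[...,1]>110)).astype(np.uint8)
for v in range(210,265,4):
    x=np.nonzero(m[v-210])[0]; print(v,x.min()+300 if len(x) else 0,x.max()+300 if len(x) else 0, int(hs[v-210,19,2]),end=" | ")
def uz(u,v,z):
    a=np.array([u-c["cx"],v-c["cy"]]);r=np.hypot(*a);th=r/c["fx"];d=np.r_[a/r*np.sin(th),np.cos(th)];d=c["R"].T@d;o=-c["R"].T@c["t"];return o+d*(z-o[2])/d[2]
y,x=np.nonzero(m);print(x.min()+300,x.max()+300,y.min()+210,y.max()+210)
b=y.max()+210; print(uz((x.min()+x.max())/2+300,b+.5,.143), uz(319.5,246-10,.143))
```

```text
210 315 330 45 | 214 314 330 46 | 218 314 331 67 | 222 314 331 81 | 226 314 331 76 | 230 314 331 76 | 234 315 330 77 | 238 0 0 179 | 242 0 0 189 | 246 0 0 188 | 250 0 0 192 | 254 0 0 191 | 258 0 0 188 | 262 0 0 193 | 314 331 210 235
[ 0.4991014  -0.28374898  0.143     ] [ 0.49703675 -0.28436267  0.143     ]
```

```bash
python3 go.py 0.4985 -0.279 0.103 7
```

```text
t 2.2833 tcp [ 0.4987 -0.284   0.2495] q [ 0.35  0.61  0.14  1.72 -0.1   0.82  0.65] F [-0.16 -0.13 -0.08] w 0.455 g 0.0
tot [0.0057 0.0007 0.1465] [-0.0022  0.0049 -0.0058] rows 3.5
```

Call:
send_rows([
  [0.003, 0, 0.015, 0, 0, 0, 139],
  [0.0055, 0.0005, 0.035, 0, 0, 0, 139],
  [0.0055, 0.0005, 0.06, -0.002, 0.005, -0.005, 139],
  [0.0055, 0.0005, 0.08, -0.002, 0.005, -0.005, 139],
  [0.0055, 0.0005, 0.09, -0.002, 0.005, -0.005, 139],
])

```text
time: 2.7
tcp_pos: [0.4991, -0.2687, 0.1582]
tool_rot: [0.659, 0.752, 0.002, -0.003]
force: [-0.3, -0.2, 0.5]
width: 0.453
grasp_force: 0.0
```

```bash
python3 go.py 0.4985 -0.279 0.103 7;python3 - <<'E'
from h import *
c=capture("wrist");cv2.imwrite("pics/w2.png",c["frame"][150:450,160:480])
E
```

```text
t 2.7 tcp [ 0.4991 -0.2687  0.1582] q [ 0.36  0.73  0.1   1.82 -0.12  0.6   0.67] F [-0.29 -0.23  0.47] w 0.453 g 0.0
tot [-0.0106 -0.0018  0.0552] [-0.0015 -0.0078  0.0104] rows 1.3
```

View pics/w2.png

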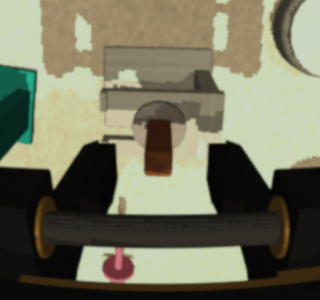

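The head is at (158,148) in the crop, between the fingers (inner edges 115 and 210). I'll let the arm settle and measure again.

Call:
send_rows([
  [0, 0, 0, 0, 0, 0, 139],
  [0, 0, 0, 0, 0, 0, 139],
  [0, 0, 0, 0, 0, 0, 139],
  [0, 0, 0, 0, 0, 0, 139],
  [0, 0, 0, 0, 0, 0, 139],
])

```text
time: 3.17
tcp_pos: [0.501, -0.2703, 0.1616]
tool_rot: [0.659, 0.752, 0.003, -0.0]
force: [-1.1, 0.6, -0.3]
width: 0.457
grasp_force: 0.0
```

```bash
python3 go.py 0.4985 -0.279 0.103 7;python3 - <<'E'
from h import *
c=capture("wrist");f=c["frame"];hs=cv2.cvtColor(f,cv2.COLOR_BGR2HSV)[230:370,290:350]
m=((hs[...,0]<15)&(hs[...,1]>110)).astype(np.uint8)
n,l,st,ce=cv2.connectedComponentsWithStats(m);i=1+st[1:,4].argmax();print(st[i])
def uz(u,v,z):
    a=np.array([u-c["cx"],v-c["cy"]]);r=np.hypot(*a);th=r/c["fx"];d=np.r_[a/r*np.sin(th),np.cos(th)];d=c["R"].T@d;o=-c["R"].T@c["t"];return o+d*(z-o[2])/d[2]
x0,y0,w,h=st[i][:4]; b=y0+h+230
for k in (0,w): print(uz(290+x0+k,b-4,.143))
r=[(v+230,hs[v,x0+w//2].tolist()) for v in range(y0+h-14,y0+h+2)];print(r); print(uz(290+x0+w/2,b,.143))
E
```

```text
t 3.1667 tcp [ 0.501  -0.2703  0.1616] q [ 0.36  0.72  0.1   1.82 -0.12  0.6   0.67] F [-1.06  0.56 -0.3 ] w 0.457 g 0.0
tot [-0.0085 -0.0039  0.0586] [ 0.0036 -0.0041  0.0099] rows 1.4
[  12   34   26   55 1287]
[ 0.49285008 -0.28271641  0.143     ]
[ 0.50576126 -0.28099167  0.143     ]
[(305, [11, 188, 65]), (306, [11, 190, 63]), (307, [10, 190, 63]), (308, [11, 189, 62]), (309, [11, 188, 61]), (310, [11, 188, 61]), (311, [11, 188, 61]), (312, [11, 188, 61]), (313, [11, 192, 61]), (314, [11, 187, 64]), (315, [11, 194, 80]), (316, [11, 189, 108]), (317, [12, 181, 124]), (318, [13, 132, 135]), (319, [21, 70, 157]), (320, [33, 44, 187])]
[ 0.49959191 -0.2841121   0.143     ]
```

Call:
send_rows([
  [-0.007, -0.003, 0.0, 0, 0, 0.01, 139],
  [-0.007, -0.003, 0.012, 0, 0, 0.01, 139],
  [-0.007, -0.003, 0.024, 0, 0, 0.01, 139],
  [-0.007, -0.003, 0.036, 0, 0, 0.01, 139],
  [-0.007, -0.003, 0.036, 0, 0, 0.01, 139],
])

```text
time: 3.63
tcp_pos: [0.4971, -0.2773, 0.123]
tool_rot: [0.663, 0.749, 0.002, -0.003]
force: [-0.3, 0.3, 0.0]
width: 0.457
grasp_force: 0.0
```

Call:
send_rows([
  [0, 0, 0, 0, 0, 0, 139],
  [0, 0, 0, 0, 0, 0, 139],
  [0, 0, 0, 0, 0, 0, 139],
  [0, 0, 0, 0, 0, 0, 139],
  [0, 0, 0, 0, 0, 0, 139],
])

```text
time: 4.05
tcp_pos: [0.4987, -0.2774, 0.1252]
tool_rot: [0.663, 0.749, 0.003, -0.001]
force: [-1.0, 0.4, 0.0]
width: 0.456
grasp_force: 0.0
```

```bash
python3 go.py 0.499 -0.278 0.104 7
```

```text
t 4.05 tcp [ 0.4987 -0.2774  0.1252] q [ 0.38  0.78  0.09  1.84 -0.13  0.53  0.68] F [-0.98  0.4   0.01] w 0.456 g 0.0
tot [-0.0007  0.0001  0.0212] [ 0.0028 -0.0045 -0.0002] rows 0.5
```

Call:
send_rows([
  [0, 0, 0.008, 0, -0.003, 0, 139],
  [0, 0, 0.016, 0.002, -0.003, 0, 139],
  [0, 0, 0.021, 0.002, -0.003, 0, 139],
  [0, 0, 0.021, 0.002, -0.003, 0, 139],
  [0, 0, 0.021, 0.002, -0.003, 0, 139],
])

```text
time: 4.47
tcp_pos: [0.4981, -0.2769, 0.1029]
tool_rot: [0.663, 0.749, 0.0, -0.001]
force: [-0.8, 0.3, -0.3]
width: 0.454
grasp_force: 0.0
```

Call:
send_rows([
  [0, 0, 0, 0, 0, 0, 170],
  [0, 0, 0, 0, 0, 0, 190],
  [0, 0, 0, 0, 0, 0, 210],
  [0, 0, 0, 0, 0, 0, 240],
  [0, 0, 0, 0, 0, 0, 255],
])

```text
time: 4.88
tcp_pos: [0.4986, -0.2772, 0.1038]
tool_rot: [0.663, 0.749, 0.001, -0.001]
force: [-0.5, 0.9, 1.0]
width: 0.155
grasp_force: 30.0
```

Call:
send_rows([
  [0, 0, 0, 0, 0, 0, 255],
  [0, 0, 0, 0, 0, 0, 255],
  [0, 0, 0, 0, 0, 0, 255],
  [0, 0, 0, 0, 0, 0, 255],
  [0, 0, 0, 0, 0, 0, 255],
])

```text
time: 5.3
tcp_pos: [0.4986, -0.2772, 0.1038]
tool_rot: [0.663, 0.749, 0.001, -0.001]
force: [-0.0, 0.6, 2.8]
width: 0.161
grasp_force: 30.0
```

```bash
python3 go.py 0.499 -0.278 0.192 7
```

```text
t 5.3 tcp [ 0.4986 -0.2772  0.1038] q [ 0.38  0.81  0.08  1.85 -0.13  0.48  0.68] F [-0.04  0.62  2.76] w 0.161 g 30.000453293323517
tot [-0.0007  0.0003 -0.0882] [ 0.0003 -0.0019 -0.0002] rows 2.1
```

Call:
send_rows([
  [0, 0, -0.006, 0, 0, 0, 255],
  [0, 0, -0.014, 0, 0, 0, 255],
  [0, 0, -0.023, 0, 0, 0, 255],
  [0, 0, -0.032, 0, 0, 0, 255],
  [0, 0, -0.041, 0, 0, 0, 255],
])

```text
time: 5.72
tcp_pos: [0.4987, -0.2773, 0.1459]
tool_rot: [0.663, 0.749, 0.001, -0.0]
force: [-0.0, -0.3, -0.2]
width: 0.158
grasp_force: 30.0
```

Call:
send_rows([
  [0, 0, -0.01, 0, 0, 0, 255],
  [0, 0, -0.021, 0, 0, 0, 255],
  [0, 0, -0.033, 0, 0, 0, 255],
  [0, 0, -0.046, 0, 0, 0, 255],
  [0, 0, -0.06, 0, 0, 0, 255],
])

```text
time: 6.13
tcp_pos: [0.4983, -0.2772, 0.2059]
tool_rot: [0.663, 0.749, 0.001, -0.001]
force: [-0.1, -0.0, -0.6]
width: 0.161
grasp_force: 30.0
```

```bash
python3 go.py 0.519 -0.044 0.205 2
python3 - <<'E'
from h import *
c=capture("side");cv2.imwrite("pics/s2.png",cv2.resize(c["frame"][210:420,230:450],None,fx=2.5,fy=2.5,interpolation=cv2.INTER_CUBIC))
E
```

```text
t 6.1333 tcp [ 0.4983 -0.2772  0.2059] q [ 0.36  0.66  0.12  1.78 -0.11  0.71  0.66] F [-0.14 -0.   -0.63] w 0.161 g 29.999903356656432
tot [0.229  0.0489 0.0014] [-0.0002 -0.0021  0.0871] rows 5.6
```

View pics/s2.png

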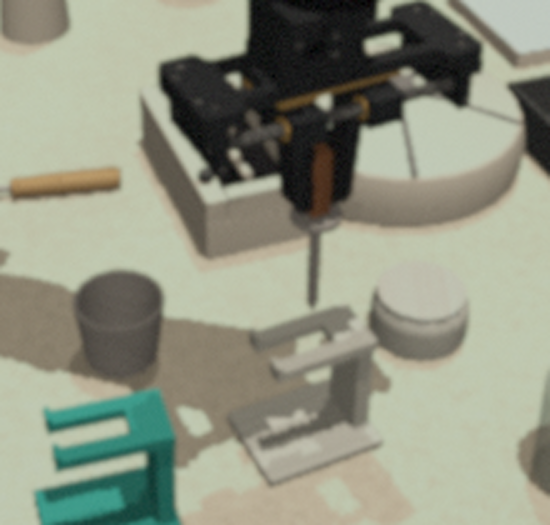

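The tool hangs straight in the gripper with its tip at crop (312,303), clear above the fork. Next I'll move it over the trough.

Call:
send_rows([
  [0.03, 0.007, 0, 0, 0, 0.015, 255],
  [0.065, 0.015, 0, 0, 0, 0.03, 255],
  [0.1, 0.022, 0, 0, 0, 0.045, 255],
  [0.135, 0.03, 0, 0, 0, 0.06, 255],
  [0.165, 0.037, 0, 0, 0, 0.09, 255],
])

```text
time: 6.6
tcp_pos: [0.5151, -0.1064, 0.2053]
tool_rot: [0.696, 0.718, 0.001, -0.001]
force: [0.9, 0.4, -0.8]
width: 0.157
grasp_force: 30.0
```

```bash
python3 go.py 0.519 -0.046 0.205 2
```

```text
t 6.6 tcp [ 0.5151 -0.1064  0.2053] q [ 0.01  0.61  0.17  1.91 -0.17  0.63  0.33] F [ 0.94  0.36 -0.82] w 0.157 g 29.99790921807289
tot [0.0602 0.0058 0.0004] [ 0.     -0.0032 -0.0026] rows 1.5
```

Call:
send_rows([
  [0.02, 0.002, 0, 0, 0, 0, 255],
  [0.04, 0.004, 0, 0, 0, 0, 255],
  [0.06, 0.006, 0, 0, 0, 0, 255],
  [0.06, 0.006, 0, 0, 0, 0, 255],
  [0.06, 0.006, 0, 0, 0, 0, 255],
])

```text
time: 7.02
tcp_pos: [0.5193, -0.0479, 0.2053]
tool_rot: [0.695, 0.719, 0.001, -0.001]
force: [-0.3, -0.2, -0.5]
width: 0.156
grasp_force: 30.0
```

```bash
python3 go.py 0.519 -0.046 0.205 2
python3 - <<'E'
from h import *
import pickle
T,S=capture("top"),capture("side");pickle.dump((T,S),open("c1.pkl","wb"))
k=lambda c,X,n:[cv2.circle(n,tuple(int(round(q*1)) for q in ((np.array(proj(c,X))-o)*5)),2,(0,0,255),-1) for X in X] 
o=np.array([280,190]);o=np.array([270,185]);a=S["frame"][185:305,270:370]
a=cv2.resize(a,None,fx=5,fy=5,interpolation=cv2.INTER_CUBIC)
s=observe();t=np.array(s["tcp_pos"]);tip=t-[0,0,.0888]
cv2.circle(a,tuple(int(v) for v in (np.array(proj(S,tip))-o)*5),3,(0,0,255),-1)
for X in([.5349,-.046,.0623],[.499,-.046,.072]): cv2.circle(a,tuple(int(v) for v in (np.array(proj(S,X))-o)*5),3,(255,0,255),-1)
cv2.imwrite("pics/s3.png",cv2.convertScaleAbs(a,alpha=1.4)); print(tip)
E
```

```text
t 7.0167 tcp [ 0.5193 -0.0479  0.2053] q [-0.11  0.61  0.19  1.92 -0.19  0.62  0.23] F [-0.3  -0.17 -0.46] w 0.156 g 29.99981132335961
tot [ 0.0019 -0.0003  0.0003] [-0.     -0.0023 -0.0002] rows 0.0
[ 0.51916168 -0.05026026  0.11651915]
```

View pics/s3.png

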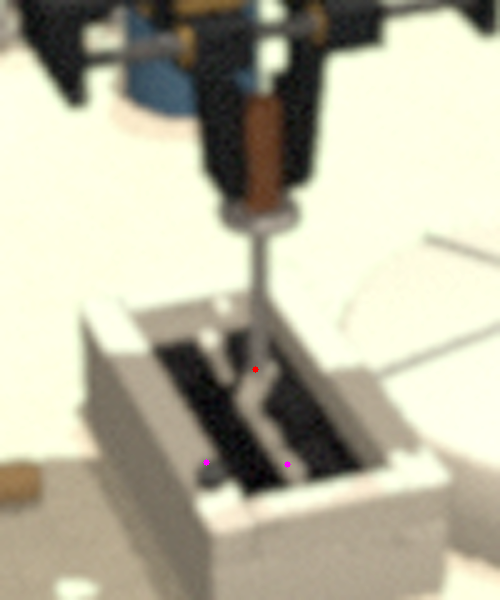

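Tip projection lands at about (255,369), on the shaft at (258,368). It is behind (near-rim side of) the target bar at (293,468) and the stud at (210,470). Now lowering into the trough.

Call:
send_rows([
  [0.001, 0.0005, 0.01, 0, 0, 0, 255],
  [0.002, 0.0005, 0.02, 0, 0, 0, 255],
  [0.002, 0.0005, 0.03, 0, 0, 0, 255],
  [0.002, 0.0005, 0.035, 0, 0, 0, 255],
  [0.002, 0.0005, 0.035, 0, 0, 0, 255],
])

```text
time: 7.53
tcp_pos: [0.5186, -0.0474, 0.1686]
tool_rot: [0.696, 0.718, -0.0, -0.002]
force: [-0.1, -0.0, -0.0]
width: 0.157
grasp_force: 30.0
```

```bash
python3 go.py 0.5195 -0.0465 0.142 2
python3 - <<'E'
from h import *
import pickle
S=capture("side");o=np.array([270,220]);a=S["frame"][220:310,270:370]
a=cv2.resize(a,None,fx=6,fy=6,interpolation=cv2.INTER_CUBIC)
cv2.imwrite("pics/s4.png",cv2.convertScaleAbs(a,alpha=1.4))
E
```

```text
t 7.5333 tcp [ 0.5186 -0.0474  0.1686] q [-0.1   0.67  0.16  1.96 -0.2   0.54  0.24] F [-0.11 -0.03 -0.04] w 0.157 g 29.999913750216365
tot [0.0008 0.001  0.0266] [-0.0031 -0.0021 -0.004 ] rows 0.6
```

View pics/s4.png

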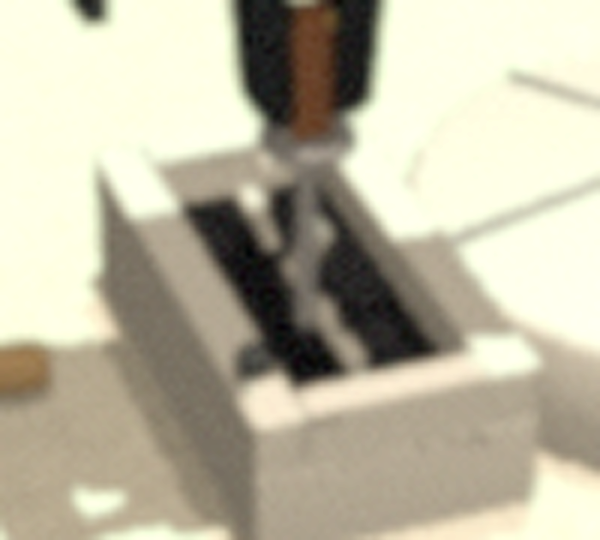

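The shaft is inside the trough opening, with its tip at about (305,325). Lined up by height with the stud at (255,357), it matches the stud's row.

Call:
send_rows([
  [0.001, 0.001, 0.006, 0, 0, 0, 255],
  [0.001, 0.001, 0.013, -0.003, -0.002, 0, 255],
  [0.001, 0.001, 0.02, -0.003, -0.002, 0, 255],
  [0.001, 0.001, 0.026, -0.003, -0.002, 0, 255],
  [0.001, 0.001, 0.026, -0.003, -0.002, 0, 255],
])

```text
time: 8.0
tcp_pos: [0.5198, -0.0455, 0.1428]
tool_rot: [0.696, 0.718, 0.0, 0.0]
force: [0.3, -0.0, 0.1]
width: 0.154
grasp_force: 30.0
```

```bash
python3 go.py 0.5455 -0.0465 0.142 2
```

```text
t 8.0 tcp [ 0.5198 -0.0455  0.1428] q [-0.09  0.71  0.15  1.98 -0.21  0.47  0.25] F [ 0.33 -0.03  0.1 ] w 0.154 g 29.99999038875103
tot [-0.0018  0.0257  0.0008] [ 0.0005 -0.0003 -0.0027] rows 0.6
```

Call:
send_rows([
  [-0.001, 0.005, 0, 0, 0, 0, 255],
  [-0.001, 0.01, 0, 0, 0, 0, 255],
  [-0.001, 0.014, 0, 0, 0, 0, 255],
  [-0.001, 0.018, 0, 0, 0, 0, 255],
  [-0.001, 0.021, 0, 0, 0, 0, 255],
])

```text
time: 8.42
tcp_pos: [0.5423, -0.0461, 0.1444]
tool_rot: [0.696, 0.718, 0.001, 0.001]
force: [-1.2, -0.4, -0.5]
width: 0.154
grasp_force: 30.0
```

Call:
send_rows([
  [0, 0.001, 0, 0, 0, 0, 255],
  [0, 0.002, 0, 0, 0, 0, 255],
  [0, 0.003, 0, 0, 0, 0, 255],
  [0, 0.003, 0, 0, 0, 0, 255],
  [0, 0.003, 0, 0, 0, 0, 255],
])

```text
time: 8.83
tcp_pos: [0.5446, -0.0459, 0.1442]
tool_rot: [0.696, 0.718, 0.001, 0.001]
force: [-0.9, -0.3, -1.4]
width: 0.156
grasp_force: 30.0
```

Call:
send_rows([
  [0, 0.001, 0, 0, 0, 0, 255],
  [0, 0.001, 0, 0, 0, 0, 255],
  [0, 0.002, 0, 0, 0, 0, 255],
  [0, 0.002, 0, 0, 0, 0, 255],
  [0, 0.002, 0, 0, 0, 0, 255],
])

```text
time: 9.25
tcp_pos: [0.5459, -0.0459, 0.144]
tool_rot: [0.696, 0.718, 0.001, 0.0]
force: [-4.3, 0.5, 0.2]
width: 0.158
grasp_force: 30.0
```

Call:
send_rows([
  [0, 0.001, 0, 0, 0, 0, 255],
  [0, 0.001, 0, 0, 0, 0, 255],
  [0, 0.0015, 0, 0, 0, 0, 255],
  [0, 0.0015, 0, 0, 0, 0, 255],
  [0, 0.0015, 0, 0, 0, 0, 255],
])

```text
time: 9.67
tcp_pos: [0.5468, -0.0458, 0.1439]
tool_rot: [0.696, 0.718, 0.0, -0.0]
force: [-4.7, -1.2, 2.2]
width: 0.154
grasp_force: 30.0
```

Call:
send_rows([
  [0, -0.003, 0, 0, 0, 0, 255],
  [0, -0.007, 0, 0, 0, 0, 255],
  [0, -0.012, 0, 0, 0, 0, 255],
  [0, -0.016, 0, 0, 0, 0, 255],
  [0, -0.016, -0.004, 0, 0, 0, 255],
])

```text
time: 10.08
tcp_pos: [0.5315, -0.0463, 0.148]
tool_rot: [0.696, 0.718, 0.001, 0.001]
force: [-0.3, 0.3, -0.5]
width: 0.154
grasp_force: 30.0
```

Call:
send_rows([
  [0, 0, -0.01, 0, 0, 0, 255],
  [0, 0, -0.023, 0, 0, 0, 255],
  [0, 0, -0.036, 0, 0, 0, 255],
  [0, 0, -0.05, 0, 0, 0, 255],
  [0, 0, -0.062, 0, 0, 0, 255],
])

```text
time: 10.5
tcp_pos: [0.5329, -0.0464, 0.2121]
tool_rot: [0.696, 0.718, 0.002, 0.002]
force: [0.1, 0.6, -0.6]
width: 0.157
grasp_force: 30.0
```

```bash
python3 go.py 0.4986 -0.2772 0.206 7
python3 - <<'E'
from h import *
S=capture("side");a=S["frame"][220:310,270:370];b=S["frame"][280:400,310:410]
f=lambda a,k:cv2.convertScaleAbs(cv2.resize(a,None,fx=k,fy=k,interpolation=cv2.INTER_CUBIC),alpha=1.4)
cv2.imwrite("pics/s5.png",f(a,6))
E
```

```text
t 10.5 tcp [ 0.5329 -0.0464  0.2121] q [-0.12  0.61  0.2   1.88 -0.19  0.66  0.22] F [ 0.15  0.63 -0.63] w 0.157 g 29.99983792193234
tot [-0.2296 -0.0417  0.0059] [ 0.0054  0.0004 -0.0903] rows 5.6
```

View pics/s5.png

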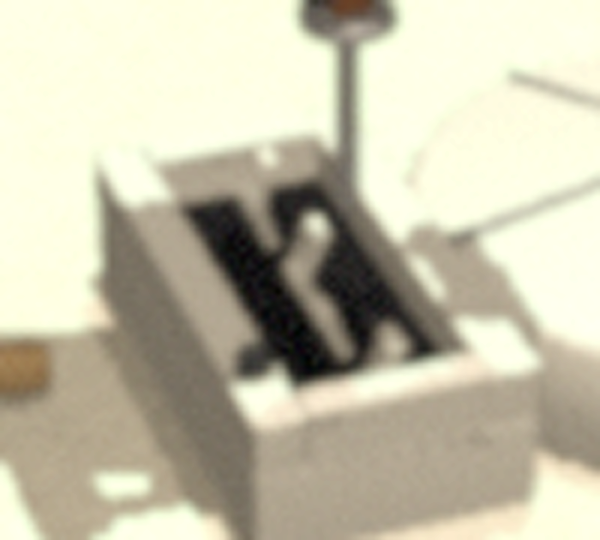

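The studded lever now leans to the far side at (395,340), and the others look as before. Now carrying the tool back.

Call:
send_rows([
  [-0.03, -0.006, 0, 0, 0, -0.02, 255],
  [-0.065, -0.013, 0, 0, 0, -0.04, 255],
  [-0.1, -0.02, 0, 0, 0, -0.06, 255],
  [-0.135, -0.026, 0, 0, 0, -0.08, 255],
  [-0.165, -0.032, 0, 0, 0, -0.09, 255],
])

```text
time: 10.97
tcp_pos: [0.5052, -0.2151, 0.2106]
tool_rot: [0.663, 0.749, 0.001, 0.002]
force: [-0.2, 0.6, -0.1]
width: 0.154
grasp_force: 30.0
```

```bash
python3 go.py 0.4986 -0.2772 0.206 7
```

```text
t 10.9667 tcp [ 0.5052 -0.2151  0.2106] q [ 0.24  0.63  0.13  1.84 -0.13  0.67  0.57] F [-0.19  0.59 -0.08] w 0.154 g 30.000896248966455
tot [-0.0608 -0.0141  0.0047] [ 0.0042  0.0019 -0.0005] rows 1.5
```

Call:
send_rows([
  [-0.02, -0.005, 0, 0, 0, 0, 255],
  [-0.04, -0.01, 0, 0, 0, 0, 255],
  [-0.06, -0.014, 0, 0.004, 0.002, 0, 255],
  [-0.06, -0.014, 0, 0.004, 0.002, 0, 255],
  [-0.06, -0.014, 0, 0.004, 0.002, 0, 255],
])

```text
time: 11.38
tcp_pos: [0.4986, -0.2748, 0.2103]
tool_rot: [0.664, 0.748, 0.0, -0.0]
force: [0.0, 0.0, -1.5]
width: 0.157
grasp_force: 30.0
```

Call:
send_rows([
  [0, 0, 0, 0, 0, 0, 255],
  [0, 0, 0, 0, 0, 0, 255],
  [0, 0, 0, 0, 0, 0, 255],
  [0, 0, 0, 0, 0, 0, 255],
  [0, 0, 0, 0, 0, 0, 255],
])

```text
time: 11.8
tcp_pos: [0.4989, -0.2728, 0.2101]
tool_rot: [0.662, 0.749, 0.0, -0.001]
force: [0.3, 0.4, 0.4]
width: 0.154
grasp_force: 30.0
```

```bash
python3 go.py 0.4986 -0.2772 0.1038 7
python3 - <<'E'
from h import *
S=capture("side");T=capture("top");t=np.array(observe()["tcp_pos"])
# shaft line check: dark columns per row near the predicted shaft
for z in(.145,.135):
    u,v=proj(S,[t[0],t[1],z-.206+t[2]-.004]);v=int(round(v));r=cv2.cvtColor(S["frame"],cv2.COLOR_BGR2GRAY)[v,int(u)-10:int(u)+11];print(round(u,1),v,int(u)-10,r.tolist())
E
```

```text
t 11.8 tcp [ 0.4989 -0.2728  0.2101] q [ 0.35  0.65  0.12  1.78 -0.12  0.72  0.66] F [0.27 0.37 0.44] w 0.154 g 29.999923473224044
tot [-0.0045 -0.0007  0.1063] [-0.0011 -0.002   0.001 ] rows 2.6
353.9 317 343 [192, 192, 192, 192, 193, 192, 193, 188, 173, 138, 101, 84, 95, 126, 163, 185, 191, 191, 191, 191, 191]
353.7 321 343 [190, 191, 190, 192, 193, 192, 192, 188, 170, 130, 93, 88, 102, 135, 170, 184, 190, 191, 192, 192, 190]
```

Call:
send_rows([
  [-0.004, -0.0005, 0, 0, 0, 0, 255],
  [-0.004, -0.0005, 0, 0, 0, 0, 255],
  [-0.004, -0.0005, 0.004, 0, 0, 0, 255],
  [-0.004, -0.0005, 0.01, 0, 0, 0, 255],
  [-0.004, -0.0005, 0.015, 0, 0, 0, 255],
])

```text
time: 12.32
tcp_pos: [0.4985, -0.2775, 0.1943]
tool_rot: [0.663, 0.749, 0.0, -0.001]
force: [0.5, 0.4, -0.7]
width: 0.159
grasp_force: 30.0
```

```bash
python3 go.py 0.4986 -0.2772 0.1038 7
```

```text
t 12.3167 tcp [ 0.4985 -0.2775  0.1943] q [ 0.36  0.68  0.12  1.79 -0.12  0.69  0.66] F [ 0.53  0.43 -0.73] w 0.159 g 29.99991411343217
tot [0.     0.0003 0.0905] [-0.0015 -0.0021 -0.0002] rows 2.2
```

Call:
send_rows([
  [0, 0, 0.008, 0, 0, 0, 255],
  [0, 0, 0.017, 0, 0, 0, 255],
  [0, 0, 0.026, 0, 0, 0, 255],
  [0, 0, 0.035, 0, 0, 0, 255],
  [0, 0, 0.044, 0, 0, 0, 255],
])

```text
time: 12.73
tcp_pos: [0.4984, -0.2774, 0.1498]
tool_rot: [0.663, 0.749, 0.0, -0.001]
force: [1.0, 0.4, -0.4]
width: 0.154
grasp_force: 30.0
```

```bash
python3 go.py 0.4986 -0.2772 0.1038 7
```

```text
t 12.7333 tcp [ 0.4984 -0.2774  0.1498] q [ 0.37  0.74  0.1   1.82 -0.13  0.59  0.67] F [ 0.98  0.37 -0.41] w 0.154 g 29.999868096783757
tot [0.     0.0003 0.046 ] [-0.0017 -0.0021 -0.0001] rows 1.1
```

Call:
send_rows([
  [0, 0, 0.012, 0, 0, 0, 255],
  [0, 0, 0.024, 0, 0, 0, 255],
  [0, 0, 0.034, 0, 0, 0, 255],
  [0, 0, 0.041, 0, 0, 0, 255],
  [0, 0, 0.044, 0, 0, 0, 255],
])

```text
time: 13.15
tcp_pos: [0.498, -0.2771, 0.1057]
tool_rot: [0.663, 0.749, -0.0, -0.002]
force: [-0.8, 0.1, 0.4]
width: 0.155
grasp_force: 30.0
```

Call:
send_rows([
  [0, 0, 0.001, 0, 0, 0, 255],
  [0, 0, 0.0015, 0, 0, 0, 255],
  [0, 0, 0.002, 0, 0, 0, 255],
  [0, 0, 0.002, 0, 0, 0, 255],
  [0, 0, 0.002, 0, 0, 0, 255],
])

```text
time: 13.57
tcp_pos: [0.4988, -0.2776, 0.1055]
tool_rot: [0.663, 0.749, 0.0, -0.001]
force: [-0.4, 0.7, -0.1]
width: 0.158
grasp_force: 30.0
```

Call:
send_rows([
  [0, 0, 0.001, 0, 0, 0, 255],
  [0, 0, 0.0015, 0, 0, 0, 255],
  [0, 0, 0.0015, 0, 0, 0, 255],
  [0, 0, 0.0015, 0, 0, 0, 255],
  [0, 0, 0.0015, 0, 0, 0, 255],
])

```text
time: 13.98
tcp_pos: [0.4987, -0.2775, 0.1038]
tool_rot: [0.663, 0.749, 0.0, -0.001]
force: [-0.6, 0.7, 3.5]
width: 0.155
grasp_force: 30.0
```

Contact at the original height (3.5 N), so the collar is seated. I'll open to part width, then rise.

Call:
send_rows([
  [0, 0, 0, 0, 0, 0, 200],
  [0, 0, 0, 0, 0, 0, 185],
  [0, 0, 0, 0, 0, 0, 170],
  [0, 0, 0, 0, 0, 0, 155],
  [0, 0, 0, 0, 0, 0, 139],
])

```text
time: 14.4
tcp_pos: [0.4985, -0.2773, 0.1033]
tool_rot: [0.663, 0.749, 0.0, -0.001]
force: [0.7, 0.1, 0.7]
width: 0.438
grasp_force: 0.0
```

Call:
send_rows([
  [0, 0, 0, 0, 0, 0, 139],
  [0, 0, 0, 0, 0, 0, 139],
  [0, 0, -0.008, 0, 0, 0, 139],
  [0, 0, -0.02, 0, 0, 0, 139],
  [0, 0, -0.032, 0, 0, 0, 139],
])

```text
time: 14.82
tcp_pos: [0.4983, -0.2774, 0.1361]
tool_rot: [0.663, 0.749, 0.0, -0.001]
force: [0.5, -0.7, 0.6]
width: 0.454
grasp_force: 0.0
```

Call:
send_rows([
  [0, 0, -0.015, 0, 0, 0, 139],
  [0, 0, -0.03, 0, 0, 0, 139],
  [0, 0, -0.05, 0, 0, 0, 139],
  [0, 0, -0.075, 0, 0, 0, 139],
  [0, 0, -0.1, 0, 0, 0, 139],
])

```text
time: 15.23
tcp_pos: [0.4982, -0.2775, 0.2369]
tool_rot: [0.663, 0.749, 0.0, -0.001]
force: [-0.1, -0.7, -0.7]
width: 0.457
grasp_force: 0.0
```

Call:
send_rows([
  [0, 0, -0.02, 0, 0, 0, 139],
  [0, 0, -0.04, 0, 0, 0, 139],
  [0, 0, -0.05, 0, 0, 0, 139],
  [0, 0, -0.05, 0, 0, 0, 139],
  [0, 0, -0.05, 0, 0, 0, 139],
])

```text
time: 15.65
tcp_pos: [0.4986, -0.2776, 0.2855]
tool_rot: [0.663, 0.749, 0.0, -0.001]
force: [-0.2, 0.5, -0.3]
width: 0.458
grasp_force: 0.0
```

Run:
```python
from h import *
import pickle
c0=pickle.load(open("c0.pkl","rb"))["side"];S=capture("side")
def blob(c):
    hs=cv2.cvtColor(c["frame"],cv2.COLOR_BGR2HSV)[310:352,340:375];m=((hs[...,0]<15)&(hs[...,1]>110))
    y,x=np.nonzero(m);return x.min()+340,x.max()+340,y.min()+310,y.max()+310,x.mean()+340,y.mean()+310,m.sum()
print(blob(c0),blob(S))
d=cv2.absdiff(c0["frame"],S["frame"]).max(2)
print("diff fork area",(d[300:440,240:420]>60).sum())
n,l,st,_=cv2.connectedComponentsWithStats((d[220:460,130:]>60).astype(np.uint8));print([(a[0]+130,a[1]+220,*a[2:]) for a in st[1:].tolist() if a[4]>6])
s=observe();print(s["time"],s["tcp_pos"],s["force"])
```

```text
(np.int64(351), np.int64(358), np.int64(320), np.int64(343), np.float64(354.43636363636364), np.float64(331.3636363636364), np.int64(165)) (np.int64(351), np.int64(358), np.int64(320), np.int64(343), np.float64(354.7048192771084), np.float64(331.7168674698795), np.int64(166))
diff fork area 562
[(130, 220, 11, 20, 103), (306, 220, 18, 12, 124), (333, 220, 21, 34, 445), (368, 220, 16, 26, 350), (332, 273, 7, 8, 40), (328, 276, 3, 5, 12), (280, 355, 14, 11, 51), (360, 369, 6, 6, 28), (351, 380, 15, 16, 164), (344, 396, 24, 35, 315), (369, 442, 10, 18, 35)]
15.7 [ 0.4981967  -0.27730566  0.28467098] [ 0.86590992 -0.23491429  0.45498626]
```

The tool is back where it hung. The differences near (355,390) could be shadow, so I'll check that the pink tool did not move.

Run:
```python
from h import *
import pickle
c0=pickle.load(open("c0.pkl","rb"))["side"];S=capture("side")
for c in(c0,S):
    hs=cv2.cvtColor(c["frame"],cv2.COLOR_BGR2HSV)[360:440,335:385];m=(hs[...,0]>160)&(hs[...,1]>60)
    y,x=np.nonzero(m);print(x.min()+335,x.max()+335,y.min()+360,y.max()+360,x.mean()+335,y.mean()+360,m.sum(),hs[m].mean(0).round())
```

```text
350 369 367 426 359.4549180327869 389.6004098360656 488 [177.  97. 135.]
370 377 426 439 373.225 432.675 40 [176.  75. 178.]
```

Run:
```python
from h import *
import pickle
c0=pickle.load(open("c0.pkl","rb"));c1=pickle.load(open("c1.pkl","rb"))
W=cv2.imread("pics/w1.png");
def pk(n,f,b):
    hs=cv2.cvtColor(f,cv2.COLOR_BGR2HSV);m=((hs[...,0]>158)&(hs[...,1]>60)&(hs[...,2]>60)).astype(np.uint8);m[:b[0]]=0;m[b[1]:]=0;m[:,:b[2]]=0;m[:,b[3]:]=0
    _,_,st,ce=cv2.connectedComponentsWithStats(m);print(n,[(s.tolist(),ce[i+1].round(1).tolist()) for i,s in enumerate(st[1:]) if s[4]>8])
B=(300,480,250,520);Bt=(200,320,400,540)
pk("side0",c0["side"]["frame"],B);pk("side t=7.1",c1[1]["frame"],B);pk("side now",capture("side")["frame"],B)
pk("top0",c0["top"]["frame"],Bt);pk("top7",c1[0]["frame"],Bt);T=capture("top");pk("top now",T["frame"],Bt)
pk("wrist 2.2",W,(280,480,200,400));pk("wrist now",capture("wrist")["frame"],(0,480,0,640))
```

```text
side0 [([350, 367, 20, 60, 488], [359.5, 389.6])]
side t=7.1 [([370, 426, 31, 54, 321], [386.5, 462.3])]
side now [([370, 426, 31, 54, 319], [386.4, 462.1])]
top0 [([482, 249, 14, 10, 107], [488.1, 253.4])]
top7 [([494, 247, 44, 10, 161], [519.5, 252.3])]
top now []
wrist 2.2 [([274, 314, 24, 51, 392], [286.1, 348.3])]
wrist now [([280, 302, 22, 63, 502], [291.0, 342.0])]
```

Run:
```python
from h import *
R=np.array([[0.992,0.127,-0.001],[0.121,-0.948,0.294],[0.036,-0.292,-0.956]]);o=np.array([.49079,-.20122,.39663])
a0=capture("wrist")
for n,R,o,p in(("w 2.2",R,o,[(289,300),(285,360)]),("w now",a0["R"],-a0["R"].T@a0["t"],[(295,303),(287,360)])):
    for u,v in p:
        a=np.array([u-a0["cx"],v-a0["cy"]]);r=np.hypot(*a);d=R.T@np.r_[a/r*np.sin(r/a0["fx"]),np.cos(r/a0["fx"])];print(n,(o+d*(.01-o[2])/d[2]).round(3))
print(hand_in())
```

```text
w 2.2 [ 0.477 -0.391  0.01 ]
w 2.2 [ 0.479 -0.476  0.01 ]
w now [ 0.48 -0.41  0.01]
w now [ 0.477 -0.499  0.01 ]
the job is handed in; nothing more can be done
None
```

The studded lever is flipped fully to the drum side, the other five levers look unchanged, the tool hangs back in the fork by its collar with the gripper clear, and the job is handed in at about 16 s; the pink look-alike, which stood on its tip at the start, is now lying on its side, apparently already down at 2.2 s before the gripper came near it, though I did not see it fall, and I left it alone.

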